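# Walk a mould half round and seat it on the fence key

## Task

The aluminium mould half is lying turned the wrong way on the steel setting plate. With the fingers only, nudge its corners to walk it round on the plate until the side with the slot faces the fence, then push it fully home so that the fence's key is in the slot and the block sits flush along the fence. Push it, never lift or tip it, and leave the bolt, the nut and the other things lying about undisturbed.

Things in the scene. Friction and masses are not known exactly. Their poses are not given: they have to be found in the camera images.
- mould_half: Aluminium mould half, bare block 90 mm (its x) by 110 mm (its y) by 40 mm high, about 0.9 kg, loose, too wide to grip; 6 mm deep pocket and four guide holes in its top. Origin: centre of its underside. Its +x side (110 mm long) has the slot. Slides under 3 to 8 N; pushed square to a side, 40 mm off its middle, it turns about 0.1 rad per 10 mm of push while its centre moves about 6 mm.
- slot_mouth (a point): Centre of the slot's mouth: on the plane of the block's +x side, mid-length, 20 mm above its underside (45 mm along +x from the block's origin). The slot is full height, 20 mm wide, 17 mm deep, its mouth chamfered 4 mm each side. Axes as the block's.
- fixture: Fixed steel setting plate, 260 mm (its x) by 320 mm (its y) by 12 mm thick, top face 12 mm above the bench. Origin: centre of its underside. Along its +x edge (far from the robot) stands the fence, a bar 290 mm long, 20 mm thick, 32 mm above the plate; its working face lies at x = +110 mm and looks to -x. From the middle of that face (y = 0) projects the locating key: 14 mm wide, 13 mm out, round-nosed, 26 mm above the plate.
- fence_seat (a point): Point on the fence's working face at the key's centre line, 20 mm above the plate: where the slot's mouth (slot_mouth) comes to lie when the block is home. Axes as the fixture's (+x into the fence, y along it).
- clamp_bolt: Hex bolt standing on its head on the plate near the left (+y) end of the fence, 19 mm wide, 44 mm high. Bystander. Origin: centre of its underside.
- clamp_nut: Hex nut lying on the plate near the right (-y) end of the fence, 25 mm wide, 12 mm high. Bystander. Origin: centre of its underside.
- micrometer: Micrometer, 38 x 106 x 14 mm, lying on the bench left of the plate. Bystander. Origin: centre of its underside.
- setup_block: Ground steel block, 25 x 75 x 50 mm, with four holes, standing on the bench left of the plate. Bystander. Origin: centre of its underside.

How it is judged:
By the outcome, as a careful person would: the job done as asked, in the order asked, and still so for the second after the job is handed in, with the robot touching nothing.
It also fails if it takes over 72 s, if anything falls off the work surface, if the arm or the gripper's body presses on something with over 40 N, if the wrist force passes 120 N, or if a joint passes its speed limit or range.

## Robot

A 6-joint arm with a two-finger parallel gripper is mounted at the origin on a cart in front of the work surface, level with it; the furniture and walls round the work are solid. World frame = base frame: x ahead of the robot, y to its left, z up, the work surface at z = 0. Lengths are in m, angles in rad, forces in N, time in s.
With the tool pointing down it reaches from about 0.35 to 0.925 m from the base axis. Payload 6.4 kg.
Tool frame: the origin (TCP) lies midway between the tips of the shut fingers; the grasp point (between the pads) lies 19 mm behind it; z points along the fingers, y is the line along which they close (so a half turn about z gives the same grasp; the last joint's range is limited). The gripper opens to 94 mm and grips with 3 to 60 N. Pads are 16 mm wide; open, the fingers measure 119 mm over their backs; the gripper's body (75 mm by 177 mm) begins 78 mm behind the grasp point.
Start: joints at [-1.326, 0.245, 1.558, -0, 1.339, -0.174], TCP at [0.264, -0.594, 0.205] pointing down, gripper open.
Joint ranges: [-3.13, 3.13], [-1.02, 2.26], [0.13, 2.54], [-0.95, 4.09], [0.21, 2.88], [-2.74, 2.74]. Speed limits (rad/s): [2.57, 2.57, 3.14, 3.14, 3.14, 3.14].

## Interface

Orientations are given as [roll, pitch, yaw] about the fixed x, y, z axes, in that order (R = Rz(yaw) Ry(pitch) Rx(roll)).
In Python, from cell import sensors, capture, manip, find_in gives the robot as it stands.
- The arm moves only by the shell command python3 -m creep 'ROWS' [FORCE]. ROWS is JSON, one flat list of numbers, 7 for each row, row after row: the finger opening in mm, from 0 to 94, then the shift along the tool's x, y, z in mm, then the turn, a rotation vector about the tool's x, y, z in rad. A call has exactly 10 rows; each row shifts and turns the commanded pose from where the row before left it, along the tool's axes as they then stand; what a row does not reach is not made up. A row lasts 1/12 s, in which the tool goes at most 41.7 mm and 7.16 degrees, less where a joint would pass 70% of its speed; a pose out of reach is approached as far as the arm can. A call is refused whole if a number of a shift passes 41.7 or a number of a turn 0.125, either way. A call with a gripper value outside its range is refused whole. The fingers move at their own pace and stop on an object; FORCE is the grip in N (left out, the last holds). Time passes only in rows, so rows that do not move let the fingers close, or fill a call up. It gives the time, the measured TCP pose, the force, the opening and the grip force at its end, in the units of the state.
- sensors.sense(): the state, without advancing time (a new reading comes with each control period).
- capture(name): name is "side" or "top"; returns a dict with "image" (480x640x3 uint8, red, green, blue), "range_z" (480x640 float32, m along the optical axis (not along the pixel's ray), 0 where there is no reading), "fov_y" (degrees; the focal length in pixels is half the picture's height over the tangent of half this angle, whatever the lens; pixels are square), "cx", "cy" (the principal point, pixels), "position" and "rotation" of the camera in the world. Camera axes: x right, y down, z forward; pixel columns grow to the right and rows downward; lengths in m; the calibration is good to about 2 mm. A picture is of the moment at which its call begins.
- manip.close_job(): hands the job in; it is judged then, once.
Trained networks look in a picture, given as the dict that the camera call returned (one of the last four; its "shot" number tells which), for a name from the list of things; names that differ only in an ending like _2 or _b are one class to them, and where a whole thing is asked for, a point or a joint stands for the part that bears it (a point fixed in the world has none). Each returns a list of dicts, best first, with "conf" (0 to 1); they miss things now and then, are a little off and sometimes report something else, mostly with a low value. They report only what shows in the picture. A call takes as long as a camera call.
- find_in(picture, target): "at" ([x, y, z] in m, in the coordinates of the camera as it stood for that picture, good to about 4 mm: the middle of the surface that is visible of it).
The state is a dict: "time": time; "joint_pos": joint angles; "joint_velocities": joint speeds; "tau": joint torques, N m; "tcp_pos": TCP position; "ee_rot": TCP orientation; "force": force on the tool from outside, world axes, zero at the start; "torque": the same for the moment, N m; "grip_width": finger opening in m; "grasp_force": force on a finger pad.
Only numpy, scipy, OpenCV 4.12 (cv2) and the standard library are available. Lean on these libraries where they do the work, as an engineer would, in place of code of your own. Each camera call takes 0.05 s, during which the arm holds its last target. There are 200 camera calls.

## Working session

There is one attempt and no reset: what is moved stays moved. The work goes in short steps, Python scripts to look and compute and a shell command to move; the robot and the scene stay as the last step left them, time stands still between calls to the robot, and variables do not carry over. Pictures are saved under pics/ and viewed, at most 10 in all, crops included, and the job is handed in when it is done.

```bash
mkdir -p pics; ls; cat > h.py <<'E'
import numpy as np, cv2
from cell import sensors, capture, manip, find_in
def cloud(p):
    f=240/np.tan(np.radians(p["fov_y"])/2); z=p["range_z"]
    v,u=np.mgrid[0:480,0:640]
    c=np.stack([(u-p["cx"])/f*z,(v-p["cy"])/f*z,z],-1)
    R=np.array(p["rotation"]); w=c@R.T+np.array(p["position"]); w[z==0]=np.nan
    return w
def world(p,a): return np.array(p["rotation"])@np.array(a)+np.array(p["position"])
E
python3 - <<'E'
from h import *
np.set_printoptions(precision=4,suppress=True)
p=capture("top"); cv2.imwrite("pics/top1.png",p["image"][:,:,::-1])
print(p["fov_y"],p["position"],p["rotation"])
for n in ["mould_half","slot_mouth","fixture","fence_seat","clamp_bolt","clamp_nut","micrometer","setup_block"]:
    r=find_in(p,n)
    for d in r[:2]: print(n,round(d["conf"],2),world(p,d["at"]))
w=cloud(p); np.save("w.npy",w)
m=(w[...,2]>0.047)&(w[...,2]<0.057)
k,l,s,c=cv2.connectedComponentsWithStats(m.astype(np.uint8))
for i in range(1,k):
    if s[i,4]>300: 
        q=w[l==i]; print(s[i],q.mean(0),cv2.minAreaRect((q[:,:2]*1000).astype(np.float32)))
m=(w[...,2]>0.038)&(w[...,2]<0.0475)
k,l,s,c=cv2.connectedComponentsWithStats(m.astype(np.uint8))
for i in range(1,k):
    if s[i,4]>60: 
        q=w[l==i]; print(s[i],q.mean(0),cv2.minAreaRect((q[:,:2]*1000).astype(np.float32)))
print(sensors.sense())
E
```

```text
pics
52.24524644947387 [0.3477 0.2101 1.0493] [-2.9805  0.0337 -1.5688]
mould_half 0.93 [-1.7026 -1.8402 -1.001 ]
slot_mouth 0.74 [-1.6622 -1.7998 -0.9606]
slot_mouth 0.23 [-0.5616 -0.6992  0.14  ]
fixture 0.81 [-1.6792 -1.8168 -0.9776]
fence_seat 0.84 [-1.6604 -1.7981 -0.9588]
clamp_bolt 0.67 [-2.0549 -2.1925 -1.3533]
clamp_bolt 0.38 [-1.2976 -1.4352 -0.596 ]
clamp_nut 0.44 [-2.0562 -2.1938 -1.3546]
micrometer 0.56 [-0.5596 -0.6972  0.142 ]
setup_block 0.92 [-0.6936 -0.8312  0.008 ]Traceback (most recent call last):
  File "<stdin>", line 8, in <module>
  File "h.py", line 7, in cloud
    R=np.array(p["rotation"]); w=c@R.T+np.array(p["position"]); w[z==0]=np.nan
                                 ~~~~~^~~~~~~~~~~~~~~~~~~~~~~~
ValueError: operands could not be broadcast together with shapes (480,640) (3,)
```

View pics/top1.png

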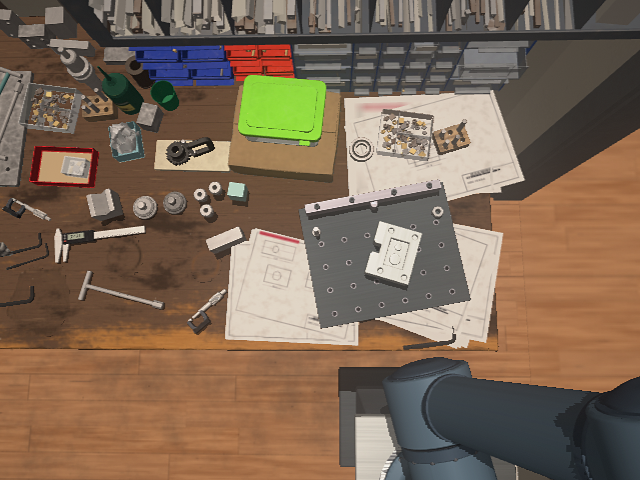

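The top view shows the plate (px 300–470, 182–327) with its fence at the top edge and the key at about (375,205). The block is at (393,253) with its slot facing left (+y) at about (376,250). The bolt is at (316,232) and the nut at (437,212).

```bash
cat > h.py <<'E'
import numpy as np, cv2
from scipy.spatial.transform import Rotation as Ro
from cell import sensors, capture, manip, find_in
np.set_printoptions(precision=4,suppress=True)
def rot(p): return Ro.from_euler("xyz",p["rotation"]).as_matrix()
def cloud(p):
    f=240/np.tan(np.radians(p["fov_y"])/2); z=p["range_z"]
    v,u=np.mgrid[0:480,0:640]
    c=np.stack([(u-p["cx"])/f*z,(v-p["cy"])/f*z,z],-1)
    w=c@rot(p).T+np.array(p["position"]); w[z==0]=np.nan
    return w
def world(p,a): return rot(p)@np.array(a)+np.array(p["position"])
E
python3 - <<'E'
from h import *
p=capture("top"); s=capture("side"); cv2.imwrite("pics/side1.png",s["image"][:,:,::-1])
print(s["position"],s["rotation"],s["fov_y"])
for n in ["mould_half","slot_mouth","fixture","fence_seat","clamp_bolt","clamp_nut","micrometer","setup_block"]:
  for P in (p,s):
    r=find_in(P,n)
    for d in r[:2]: print(n,round(d["conf"],2),world(P,d["at"]))
for P in (p,s):
  w=cloud(P)
  for a,b in((0.047,0.058),(0.038,0.047),(0.006,0.018)):
    m=(w[...,2]>a)&(w[...,2]<b)&(w[...,1]<0.15)&(w[...,0]<0.8)
    k,l,st,c=cv2.connectedComponentsWithStats(m.astype(np.uint8))
    for i in range(1,k):
      if st[i,4]>150: 
        q=w[l==i]; print(a,st[i],q.mean(0),cv2.minAreaRect((q[:,:2]*1000).astype(np.float32)))
print(sensors.sense())
E
```

```text
[ 0.428  -0.555   0.6897] [-2.2404 -0.0184 -0.0538] 48.08887733671473
mould_half 0.87 [0.4704 0.0821 0.0485]
mould_half 0.57 [0.4804 0.06   0.0526]
slot_mouth 0.85 [0.4767 0.078  0.0555]
slot_mouth 0.73 [0.5267 0.2417 0.0226]
slot_mouth 0.92 [0.4792 0.0605 0.0494]
fixture 0.74 [0.4814 0.1155 0.0088]
fixture 0.77 [0.4929 0.0411 0.0156]
fence_seat 0.78 [0.4774 0.1186 0.0127]
fence_seat 0.78 [0.4917 0.0452 0.0117]
clamp_bolt 0.44 [0.5265 0.2358 0.0257]
clamp_nut 0.39 [ 0.5678 -0.0104  0.0237]
clamp_nut 0.74 [ 0.5736 -0.0268  0.021 ]
clamp_nut 0.52 [0.4936 0.043  0.0137]
micrometer 0.87 [0.3532 0.4794 0.0158]
micrometer 0.7 [0.3483 0.474  0.0105]
setup_block 0.79 [0.5088 0.4098 0.0366]
0.047 [ 365  221   57   64 1959] [0.478  0.0815 0.0517] ((479.1675109863281, 81.55036163330078), (90.28739929199219, 111.1541976928711), 73.31688690185547)
0.038 [359 179  82  29 734] [0.6086 0.0669 0.0435] ((603.6294555664062, 63.898868560791016), (33.76725769042969, 174.39620971679688), 10.620402336120605)
0.038 [384 238  25  31 266] [0.4787 0.0746 0.0452] ((477.62860107421875, 75.11119079589844), (38.79
[... 1872 characters left out ...]
), (61.40815734863281, 42.57422637939453), 82.71893310546875)
0.006 [484 321  31  29 483] [0.7736 0.0313 0.0114] ((771.7936401367188, 31.612712860107422), (59.5481071472168, 42.5742073059082), 81.10454559326172)
{'time': 1.35, 'joint_pos': array([-1.3261,  0.2451,  1.5578, -0.    ,  1.3387, -0.1741]), 'joint_velocities': array([-0.0012, -0.0016, -0.0005,  0.0007, -0.0004,  0.0003]), 'tau': array([ -0.0001, -41.5826, -31.4872,   0.0686,   0.029 ,  -0.    ]), 'tcp_pos': array([ 0.2644, -0.5938,  0.2054]), 'ee_rot': array([-3.1416, -0.    ,  0.4188]), 'force': array([-0.361 ,  0.1394, -1.1305]), 'torque': array([ 0.0197,  0.0004, -0.0112]), 'grasp_force': 0.0, 'grip_width': 0.09395560047924889}
```

View pics/side1.png

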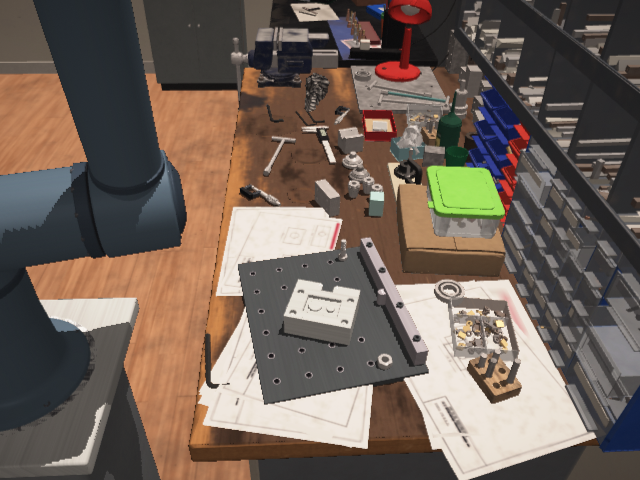

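The side view agrees: the slot is on the far (+y) side at px (328,285), the fence key at (381,293), the nut at (385,360) and the bolt at (343,250). Next I'll fit the fixture frame and express the block's pose in it.

```bash
cat >> h.py <<'E'
def rects(P,a,b,yr=(-0.15,0.35),xr=(0.3,0.75),n=150):
    w=cloud(P); m=(w[...,2]>a)&(w[...,2]<b)&(w[...,1]<yr[1])&(w[...,1]>yr[0])&(w[...,0]<xr[1])&(w[...,0]>xr[0])
    m=cv2.morphologyEx(m.astype(np.uint8),cv2.MORPH_OPEN,np.ones((2,2),np.uint8))
    k,l,st,c=cv2.connectedComponentsWithStats(m)
    return [(st[i,4],cv2.minAreaRect((w[l==i][:,:2]*1000).astype(np.float32)),w[l==i]) for i in range(1,k) if st[i,4]>n]
E
python3 - <<'E'
from h import *
for c in ("top","side"):
  P=capture(c)
  for a,b in((0.040,0.047),(0.034,0.0395),(0.047,.058),(0.0085,0.016)):
    for n,r,q in rects(P,a,b,n=60 if a<.039 and a>.03 else 150): print(c,a,n,np.array(r[0]),np.array(r[1]),round(r[2],1),q[:,2].mean())
  w=cloud(P)
  if c=="top":
    print("bolt",w[228:236,312:320,2].max(),w[232,316],"nut",w[212,437],"key",w[200:212:2,374])
  else: print("nut",w[360,385],"bolt",w[244,343],w[256,343])
E
```

```text
top 0.04 1025 [557.8137  63.9341] [ 14.1484 250.5368] 38.4 nan
top 0.047 1818 [480.5301  76.0431] [ 92.907  119.2177] 71.7 nan
top 0.0085 13647 [480.6325  94.3194] [258.9252 324.4333] 11.0 nan
bolt 0.059473050659370696 [0.5228 0.2396 0.0427] nut [ 0.5705 -0.0192  0.0132] key [[0.5906 0.1177 0.0428]
 [0.5871 0.1175 0.0394]
 [0.5826 0.1176 0.0402]
 [0.5783 0.1177 0.0402]
 [0.5769 0.1166 0.0271]
 [0.576  0.1152 0.0114]]
side 0.04 1290 [606.5286 142.7973] [ 40.5878 337.2944] 10.1 nan
side 0.047 305 [693.0444 197.1262] [ 28.5286 115.8097] 67.9 nan
side 0.047 2200 [488.6268  98.7241] [131.7718 105.8642] 72.5 nan
side 0.0085 15814 [487.9203  92.2534] [250.8456 325.6653] 12.1 nan
side 0.0085 269 [348.9072 -62.2217] [17.3841 67.1569] 65.5 nan
nut [ 0.5752 -0.0139  0.0143] bolt [0.5289 0.2323 0.0526] [0.5303 0.2325 0.0228]
```

```bash
python3 -m creep '[0,0,0,0,0,0,-0.123, 0,0,0,0,0,0,-0.123, 0,0,0,0,0,0,-0.123, 0,0,0,0,0,0,-0.123, 0,0,0,0,0,0,-0.123, 0,0,0,0,0,0,-0.123, 0,0,0,0,0,0,-0.123, 0,40,0,0,0,0,0, 0,40,0,0,0,0,0, 0,40,0,0,0,0,0]' 20
python3 -m creep '[0,40,0,0,0,0,0, 0,40,0,0,0,0,0, 0,40,0,0,0,0,0, 0,40,0,0,0,0,0, 0,40,0,0,0,0,0, 0,40,0,0,0,0,0, 0,40,0,0,0,0,0, 0,40,0,0,0,0,0, 0,40,0,0,0,0,0, 0,40,0,0,0,0,0]'
python3 -m creep '[0,31,-6,0,0,0,0, 0,31,-6,0,0,0,0, 0,31,-6,0,0,0,0, 0,31,-6,0,0,0,0, 0,0,0,30,0,0,0, 0,0,0,30,0,0,0, 0,0,0,30,0,0,0, 0,0,0,30,0,0,0, 0,0,0,0,0,0,0, 0,0,0,0,0,0,0]'
```

```text
time: 2.28
tcp_pos: [0.2987, -0.4777, 0.2051]
ee_rot: [-3.141, -0.0, 1.278]
force: [-0.6, 0.5, 1.1]
grip_width: 0.0308
grasp_force: 0.0
time: 3.12
tcp_pos: [0.4137, -0.0939, 0.2059]
ee_rot: [3.14, 0.0, 1.279]
force: [0.8, -0.3, -0.7]
grip_width: 0.0004
grasp_force: 0.0
time: 3.95
tcp_pos: [0.4251, 0.0302, 0.0848]
ee_rot: [-3.138, 0.0, 1.28]
force: [0.9, -0.7, 1.3]
grip_width: 0.0006
grasp_force: 0.0
```

```bash
python3 -m creep '[0,0,0,16,0,0,0, 0,0,0,16,0,0,0, 0,0,0,15,0,0,0, 0,0,0,15,0,0,0, 0,0,0,0,0,0,0, 0,3,0,0,0,0,0, 0,3,0,0,0,0,0, 0,3,0,0,0,0,0, 0,1,0,0,0,0,0, 0,0,0,0,0,0,0]'
python3 -m creep '[0,5,0,0,0,0,0, 0,5,-1,0,0,0,0.03, 0,5,-2,0,0,0,0.045, 0,5,-2,0,0,0,0.045, 0,5,-2,0,0,0,0.045, 0,5,-2,0,0,0,0.045, 0,5,-2,0,0,0,0.045, 0,5,-2,0,0,0,0.045, 0,0,0,0,0,0,0, 0,0,0,0,0,0,0]'
sed -i 's/np.ones((2,2)/np.ones((3,3)/' h.py
cat > look.py <<'E'
from h import *
import sys
# fixture frame per camera (world mm, yaw rad)
FX={"top":(480.6,94.3,0.192),"side":(482.6,91.9,0.192)}
t=sensors.sense()
for c in sys.argv[1:]:
  P=capture(c); print(c,P["shot"]); cv2.imwrite(f"pics/{c}_last.png",P["image"][:,:,::-1])
  fx,fy,fa=FX[c]; C,S=np.cos(fa),np.sin(fa)
  for n,r,q in rects(P,0.047,0.057,yr=(-.08,.25),xr=(.36,.62),n=400):
    (cx,cy),(a,b),g=r
    if a>b: g-=90
    g=np.degrees(np.radians(g)-fa); g=(g+100)%180-100
    dx,dy=cx-fx,cy-fy
    print(" n",n,"size %.1f %.1f fix x %.1f y %.1f yaw %.1f"%(min(a,b),max(a,b),C*dx+S*dy,-S*dx+C*dy,g))
fx,fy,fa=FX["top"]; C,S=np.cos(fa),np.sin(fa); d=t["tcp_pos"]*1000-np.array([fx,fy,0])
print("tcp fix",[round(v,1) for v in (C*d[0]+S*d[1],-S*d[0]+C*d[1],d[2])],"yawrel deg",round(np.degrees(t["ee_rot"][2]-fa),1),"F",t["force"])
E
python3 look.py top side
```

```text
time: 4.78
tcp_pos: [0.4304, 0.0385, 0.0254]
ee_rot: [3.139, 0.003, 1.282]
force: [-3.0, -6.7, 6.2]
grip_width: 0.0003
grasp_force: 3.5
time: 5.62
tcp_pos: [0.4332, 0.0809, 0.025]
ee_rot: [3.14, 0.002, 0.981]
force: [-3.8, -5.7, 6.5]
grip_width: 0.0003
grasp_force: 3.4
top 6
 n 911 size 67.7 110.9 fix x 22.6 y 16.5 yaw 42.6
side 7
 n 1260 size 92.7 102.9 fix x 17.5 y 5.1 yaw 43.3
tcp fix [np.float64(-49.1), np.float64(-4.1), np.float64(25.0)] yawrel deg 45.2 F [-3.7534 -5.6977  6.5271]
```

View pics/side_last.png

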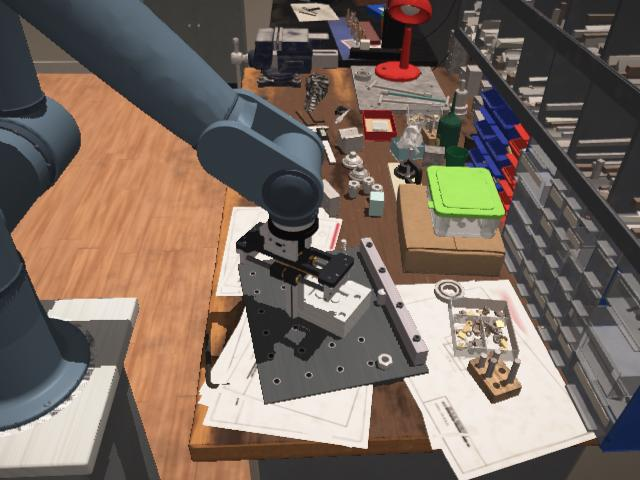

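```bash
python3 -m creep '[0,-8,0,0,0,0,0, 0,0,-7,0,0,0,0, 0,4,0,0,0,0,0, 0,4,0,0,0,0,0, 0,4,-1,0,0,0,0.04, 0,5,-2,0,0,0,0.05, 0,5,-2,0,0,0,0.05, 0,5,-2,0,0,0,0.05, 0,5,-2,0,0,0,0.05, 0,0,0,0,0,0,0]'
python3 look.py side
python3 -m creep '[0,3,0,0,0,0,0.03, 0,-10,0,0,0,0,0, 0,-10,0,0,0,0,0, 0,-10,0,0,0,0,0, 0,0,0,-20,0,0,0, 0,0,0,-30,0,0,0, 0,0,0,-30,0,0,0, 0,0,0,0,0,0,0, 0,0,0,0,0,0,0, 0,0,0,0,0,0,0]'
python3 look.py side top
```

```text
time: 6.55
tcp_pos: [0.4339, 0.11, 0.0235]
ee_rot: [-3.14, 0.004, 0.74]
force: [-4.8, -3.5, 5.5]
grip_width: 0.0004
grasp_force: 3.3
side 8
 n 1390 size 111.5 112.1 fix x 18.1 y 10.2 yaw -59.9
tcp fix [np.float64(-42.9), np.float64(24.3), np.float64(23.5)] yawrel deg 31.4 F [-4.83   -3.5423  5.5337]
time: 7.43
tcp_pos: [0.4137, 0.092, 0.1028]
ee_rot: [-3.141, 0.0, 0.71]
force: [-0.5, -0.6, -0.3]
grip_width: 0.0008
grasp_force: 0.0
side 9
 n 1965 size 92.8 111.6 fix x 27.0 y 14.9 yaw 29.5
top 10
 n 1161 size 77.5 111.2 fix x 32.7 y 19.6 yaw 28.1
tcp fix [np.float64(-66.1), np.float64(10.5), np.float64(102.8)] yawrel deg 29.7 F [-0.4748 -0.6283 -0.255 ]
```

View pics/side_last.png

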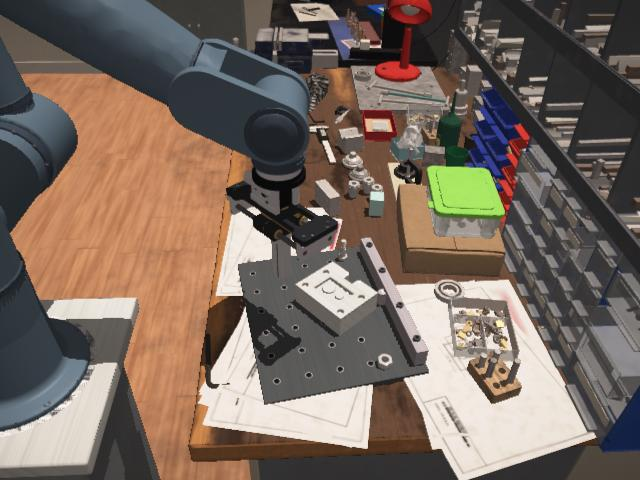

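```bash
python3 -m creep '[0,29,-13,0,0,0,0, 0,29,-14,0,0,0,0, 0,29,-13,0,0,0,0, 0,29,0,0,0,0,0, 0,0,0,0,0,0,0, 0,0,0,26,0,0,0, 0,0,0,26,0,0,0, 0,0,0,26,0,0,0, 0,0,0,0,0,0,0, 0,0,0,0,0,0,0]'
python3 look.py side
python3 -m creep '[0,0,4,0,0,0,0, 0,0,5,0,0,0,0, 0,0,5,0,0,0,0, 0,0,5,0,0,0,0, 0,2,5,0,0,0,0.04, 0,3,5,0,0,0,0.05, 0,3,5,0,0,0,0.05, 0,3,5,0,0,0,0.05, 0,0,0,0,0,0,0, 0,0,0,0,0,0,0]'
python3 look.py side
```

```text
time: 8.37
tcp_pos: [0.4741, 0.1974, 0.0235]
ee_rot: [-3.139, 0.005, 0.71]
force: [0.4, 0.3, 0.0]
grip_width: 0.0005
grasp_force: 0.0
side 11
 n 1940 size 92.8 113.3 fix x 26.5 y 15.5 yaw 29.6
tcp fix [np.float64(13.3), np.float64(102.5), np.float64(23.5)] yawrel deg 29.7 F [0.4234 0.2596 0.0477]
time: 9.25
tcp_pos: [0.5113, 0.175, 0.027]
ee_rot: [-3.141, -0.004, 0.519]
force: [-0.4, 4.8, 3.1]
grip_width: 0.0003
grasp_force: 2.3
side 12
 n 2029 size 92.6 132.8 fix x 29.3 y 9.1 yaw 16.9
tcp fix [np.float64(45.5), np.float64(73.4), np.float64(27.0)] yawrel deg 18.7 F [-0.4228  4.8036  3.0684]
```

```bash
python3 -m creep '[0,0,-8,0,0,0,0, 0,0,-10,0,0,0,0, 0,0,-10,0,0,0,0, 0,0,0,-20,0,0,0, 0,0,0,-30,0,0,0, 0,0,0,-30,0,0,0, 0,0,0,0,0,0,0, 0,0,0,0,0,0,0, 0,0,0,0,0,0,0, 0,0,0,0,0,0,0]'
python3 look.py side top
```

```text
time: 10.13
tcp_pos: [0.4942, 0.1986, 0.1037]
ee_rot: [-3.141, 0.003, 0.52]
force: [-0.9, 1.0, -0.2]
grip_width: 0.0003
grasp_force: 0.0
side 13
 n 2002 size 92.3 113.2 fix x 32.1 y 0.3 yaw 16.7
top 14
 n 597 size 46.6 91.0 fix x 41.5 y -30.1 yaw -75.5
tcp fix [np.float64(33.2), np.float64(99.8), np.float64(103.7)] yawrel deg 18.8 F [-0.9109  0.9932 -0.1986]
```

View pics/top_last.png

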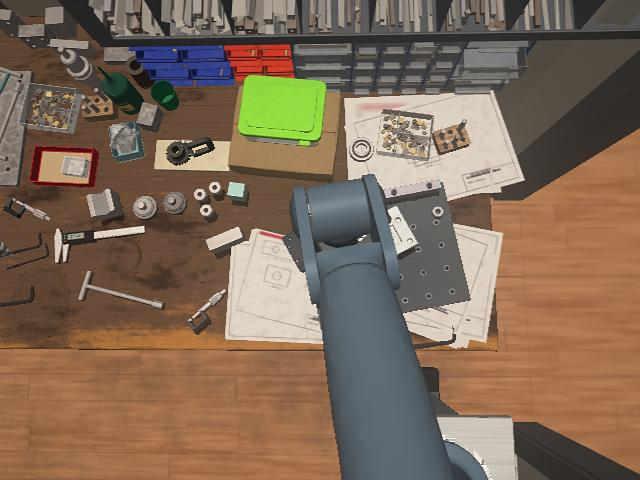

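```bash
python3 -m creep '[0,5,0,0,0,0,0.04, 0,0,0,27,0,0,0, 0,0,0,27,0,0,0, 0,0,0,26,0,0,0, 0,0,8,0,0,0,0, 0,0,8,0,0,0,0, 0,0,5,0,0,0,0, 0,0,4,0,0,0,0, 0,0,0,0,0,0,0, 0,0,0,0,0,0,0]'
python3 -m creep '[0,0,4,0,0,0,0, 0,2,5,0,0,0,0.04, 0,3,5,0,0,0,0.05, 0,2,4,0,0,0,0.04, 0,0,0,0,0,0,0, 0,0,-10,0,0,0,0, 0,0,-10,0,0,0,0, 0,0,-10,0,0,0,0, 0,0,0,-30,0,0,0, 0,0,0,-40,0,0,0]'
python3 -m creep '[0,0,0,-10,0,0,0, 0,0,0,0,0,0,0, 0,0,0,0,0,0,0, 0,0,0,0,0,0,0, 0,0,0,0,0,0,0, 0,0,0,0,0,0,0, 0,0,0,0,0,0,0, 0,0,0,0,0,0,0, 0,0,0,0,0,0,0, 0,0,0,0,0,0,0]'
python3 look.py side
```

```text
time: 11.07
tcp_pos: [0.5128, 0.1787, 0.0269]
ee_rot: [3.141, -0.002, 0.479]
force: [-0.2, 0.0, -0.3]
grip_width: 0.0002
grasp_force: 0.0
time: 11.9
tcp_pos: [0.511, 0.1945, 0.0921]
ee_rot: [-3.14, 0.01, 0.352]
force: [0.9, -0.8, 0.6]
grip_width: 0.0002
grasp_force: 0.0
time: 12.73
tcp_pos: [0.5154, 0.1938, 0.1053]
ee_rot: [-3.142, 0.0, 0.35]
force: [0.7, 0.2, 0.7]
grip_width: 0.0007
grasp_force: 0.0
side 15
 n 2002 size 91.9 114.5 fix x 33.1 y -8.5 yaw 8.3
tcp fix [np.float64(53.1), np.float64(91.0), np.float64(105.3)] yawrel deg 9.0 F [0.6593 0.2158 0.669 ]
```

```bash
python3 -m creep '[0,-13,36,0,0,0,0, 0,-13,36,0,0,0,0, 0,-14,36,0,0,0,0, 0,-14,35,0,0,0,0, 0,-13,35,0,0,0,0.01, 0,0,0,0,0,0,0, 0,0,0,27,0,0,0, 0,0,0,27,0,0,0, 0,0,0,26,0,0,0, 0,0,0,0,0,0,0]'
python3 look.py side
```

```text
time: 13.62
tcp_pos: [0.5093, 0.0048, 0.0207]
ee_rot: [-3.136, 0.008, 0.34]
force: [-0.8, 0.5, -1.0]
grip_width: 0.0004
grasp_force: 0.0
side 16
tcp fix [np.float64(11.1), np.float64(-93.3), np.float64(20.7)] yawrel deg 8.5 F [-0.8322  0.4869 -0.9684]
```

```bash
python3 -m creep '[0,0,-5,0,0,0,0, 0,0,-5,0,0,0,0, 0,0,-4,0,0,0,0, 0,-1,-4,0,0,0,0.03, 0,-2,-4,0,0,0,0.04, 0,-2,-4,0,0,0,0.04, 0,-1,-3,0,0,0,0.03, 0,0,0,0,0,0,0, 0,0,0,0,0,0,0, 0,0,10,0,0,0,0]'
python3 -m creep '[0,0,10,0,0,0,0, 0,0,10,0,0,0,0, 0,0,0,-30,0,0,0, 0,0,0,-30,0,0,0, 0,0,0,-30,0,0,0, 0,-40,-10,0,0,0,0, 0,-40,-10,0,0,0,0, 0,-40,-10,0,0,0,0, 0,0,0,0,0,0,0, 0,0,0,0,0,0,0]'
python3 look.py side top
```

```text
time: 14.5
tcp_pos: [0.5011, 0.0207, 0.0262]
ee_rot: [-3.141, -0.001, 0.202]
force: [0.4, 0.2, 0.6]
grip_width: 0.0003
grasp_force: 0.0
time: 15.33
tcp_pos: [0.3796, 0.0056, 0.115]
ee_rot: [3.142, -0.001, 0.199]
force: [-0.6, -0.3, 1.1]
grip_width: 0.0002
grasp_force: 0.0
side 17
 n 1944 size 91.3 115.6 fix x 34.3 y 2.2 yaw 1.4
top 18
 n 1658 size 91.2 110.0 fix x 34.1 y 2.6 yaw 1.2
tcp fix [np.float64(-116.1), np.float64(-67.8), np.float64(115.0)] yawrel deg 0.4 F [-0.6315 -0.3265  1.06  ]
```

View pics/side_last.png

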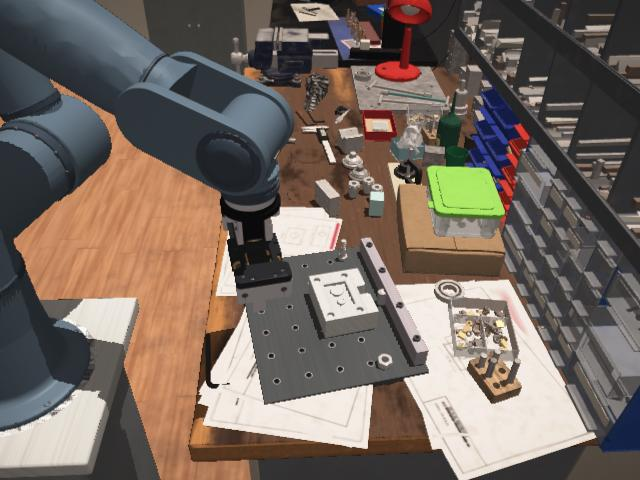

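```bash
python3 - <<'E'
from h import *
P=capture("top"); w=cloud(P)*1000
C,S=np.cos(.192),np.sin(.192); dx,dy=w[...,0]-480.6,w[...,1]-94.3
X=C*dx+S*dy; Y=-S*dx+C*dy; Z=w[...,2]
k=(Z>33)&(Z<41)&(X>97)&(X<107)&(abs(Y)<20); print("key n",k.sum(),Y[k].min(),Y[k].max(),Y[k].mean(),X[k].min())
for xx in (66,70,74):
  g=(abs(X-xx)<2)&(abs(Y)<30); o=np.argsort(Y[g]); print(xx,[(round(a),round(b)) for a,b in zip(Y[g][o],Z[g][o])])
f=(Z>41)&(Z<47)&(X>100); x0=X[f&(abs(Y)>30)]; print("fence",np.percentile(x0,[2,50,98]))
im=P["image"][175:300,330:460,::-1]; cv2.imwrite("pics/c1.png",cv2.resize(im,None,fx=4.6,fy=4.6,interpolation=cv2.INTER_CUBIC))
E
```

```text
key n 22 -1.3171061869527918 9.898273838869919 4.364184710486375 98.94910249549227
66 [(-29, 55), (-29, 54), (-28, 52), (-27, 54), (-25, 53), (-23, 51), (-23, 51), (-21, 52), (-21, 52), (-19, 52), (-19, 52), (-17, 52), (-17, 51), (-15, 51), (-15, 55), (-13, 52), (-12, 51), (-10, 54), (-10, 53), (-8, 55), (-8, 55), (-7, 28), (-7, 46), (-7, 44), (13, 52), (15, 49), (15, 53), (17, 50), (17, 54), (19, 53), (21, 53), (22, 53), (23, 52), (24, 54), (25, 55), (26, 52), (27, 53), (28, 52), (29, 51), (30, 51)]
70 [(-29, 52), (-28, 53), (-26, 48), (-26, 54), (-26, 55), (-24, 52), (-24, 50), (-22, 50), (-22, 52), (-20, 54), (-20, 51), (-18, 51), (-18, 49), (-15, 56), (-15, 56), (-13, 54), (-13, 52), (-12, 50), (-11, 50), (-10, 52), (-9, 53), (-8, 52), (-7, 47), (-7, 14), (-7, 32), (-7, 36), (-7, 12), (-7, 54), (-5, 15), (-5, 12), (-3, 10), (-3, 13), (0, 16), (0, 15), (1, 10), (4, 12), (4, 10), (6, 16), (7, 15), (13, 51), (14, 52), (16, 53), (16, 53), (18, 52), (19, 52), (20, 52), (21, 52), (22, 49), (23, 54), (24, 51), (25, 55), (26, 53), (27, 52), (29, 50), (29, 55)]
74 [(-29, 54), (-27, 51), (-25, 53), (-25, 51), (-22, 55), (-22, 52), (-21, 53), (-20, 53), (-18, 55), (-18, 54), (-17, 53), (-17, 50), (-15, 48), (-15, 51), (-13, 49), (-12, 53), (-10, 53), (-10, 51), (-8, 52), (-7, 40), (-7, 17), (-7, 21), (-7, 39), (-6, 12), (-6, 12), (-4, 10), (-2, 10), (1, 12), (1, 12), (3, 10), (3, 10), (5, 12), (5, 11), (7, 12), (13, 52), (15, 53), (17, 50), (17, 49), (19, 53), (20, 52), (21, 53), (22, 55), (23, 52), (24, 54), (26, 53), (26, 52), (28, 52), (28, 51)]
fence [112.2291 227.1626 668.0202]
```

View pics/c1.png

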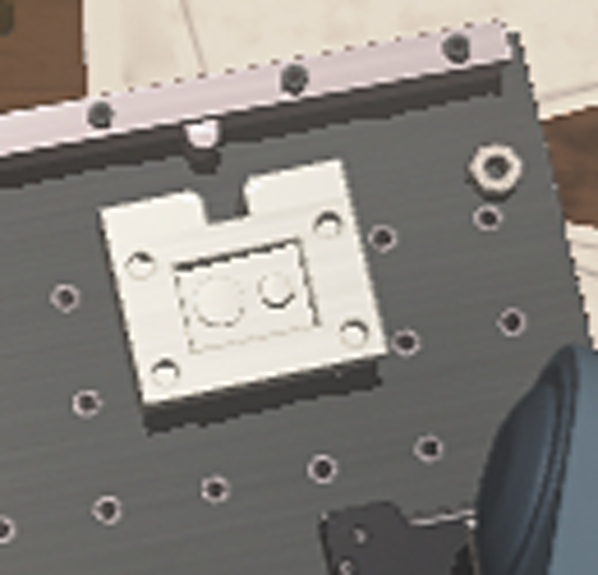

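```bash
python3 -m creep '[60,16,-14,0,0,0,0.007, 60,16,-14,0,0,0,0, 60,16,-14,0,0,0,0, 60,16,-14,0,0,0,0, 60,16,-14,0,0,0,0, 60,0,0,30,0,0,0, 60,0,0,31,0,0,0, 60,0,0,30,0,0,0, 60,0,0,0,0,0,0, 60,0,0,0,0,0,0]'
python3 look.py side
```

```text
time: 16.32
tcp_pos: [0.4459, 0.0898, 0.0231]
ee_rot: [-3.14, 0.004, 0.193]
force: [0.5, 0.4, 0.5]
grip_width: 0.0596
grasp_force: 0.0
side 20
 n 1451 size 91.0 113.7 fix x 34.8 y 1.9 yaw 0.2
tcp fix [np.float64(-34.9), np.float64(2.2), np.float64(23.1)] yawrel deg 0.0 F [0.5204 0.3512 0.4969]
```

```bash
python3 -m creep '[60,4,0,0,0,0,0, 60,4,0,0,0,0,0, 60,4,0,0,0,0,0, 60,4,0,0,0,0,0, 60,4,0,0,0,0,0, 60,4,-1,0,0,0,0, 60,3,-1,0,0,0,0, 60,3,0,0,0,0,0, 60,0,0,0,0,0,0, 60,0,0,0,0,0,0]'
python3 look.py side
python3 -m creep '[60,2,0,0,0,0,0, 60,2,0,0,0,0,0, 60,2,0,0,0,0,0, 60,2,0,0,0,0,0, 60,2,0,0,0,0,0, 60,1,0,0,0,0,0, 60,0,0,0,0,0,0, 60,0,0,0,0,0,0, 60,0,0,0,0,0,0, 60,0,0,0,0,0,0]'
python3 look.py side top
```

```text
time: 17.2
tcp_pos: [0.4737, 0.0973, 0.0247]
ee_rot: [-3.142, 0.005, 0.193]
force: [-7.4, -2.0, 4.9]
grip_width: 0.0602
grasp_force: 3.8
side 21
 n 1279 size 109.9 112.6 fix x 38.2 y 2.9 yaw 0.2
tcp fix [np.float64(-6.2), np.float64(4.3), np.float64(24.7)] yawrel deg 0.1 F [-7.4125 -1.9692  4.8919]
time: 18.08
tcp_pos: [0.4836, 0.0995, 0.0246]
ee_rot: [-3.141, 0.007, 0.194]
force: [-10.7, -1.7, 7.2]
grip_width: 0.06
grasp_force: 5.3
side 22
 n 1247 size 109.8 112.8 fix x 48.5 y 2.9 yaw 0.3
top 23
tcp fix [np.float64(3.9), np.float64(4.5), np.float64(24.6)] yawrel deg 0.1 F [-10.7465  -1.6565   7.2121]
```

View pics/side_last.png

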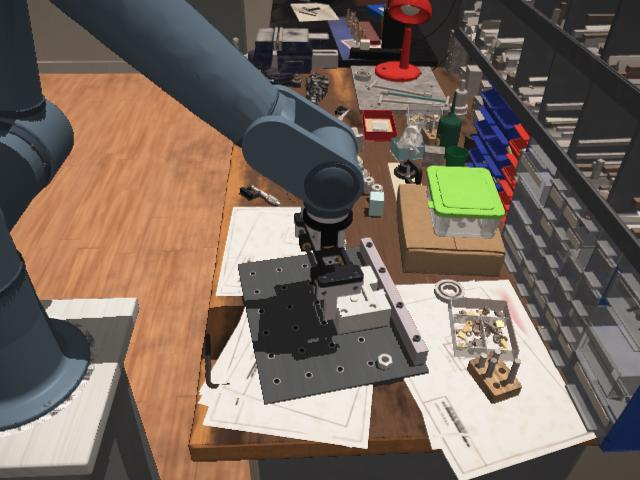

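```bash
python3 -m creep '[60,2,0,0,0,0,0, 60,2,0,0,0,0,0, 60,2,0,0,0,0,0, 60,1,0,0,0,0,0, 60,0,0,0,0,0,0, 60,0,0,0,0,0,0, 60,0,0,0,0,0,0, 60,0,0,0,0,0,0, 60,0,0,0,0,0,0, 60,0,0,0,0,0,0]'
python3 look.py
python3 -m creep '[60,2,0,0,0,0,0, 60,2,0,0,0,0,0, 60,0,0,0,0,0,0, 60,0,0,0,0,0,0, 60,0,0,0,0,0,0, 60,0,0,0,0,0,0, 60,0,0,0,0,0,0, 60,0,0,0,0,0,0, 60,0,0,0,0,0,0, 60,0,0,0,0,0,0]'
python3 look.py
```

```text
time: 19.02
tcp_pos: [0.4906, 0.1008, 0.0246]
ee_rot: [-3.141, 0.006, 0.193]
force: [-10.1, -1.4, 6.6]
grip_width: 0.0601
grasp_force: 4.8
tcp fix [np.float64(11.1), np.float64(4.5), np.float64(24.6)] yawrel deg 0.1 F [-10.1482  -1.3546   6.6421]
time: 19.85
tcp_pos: [0.4926, 0.1013, 0.0244]
ee_rot: [-3.141, 0.012, 0.194]
force: [-17.0, -2.6, 13.3]
grip_width: 0.0602
grasp_force: 8.4
tcp fix [np.float64(13.2), np.float64(4.6), np.float64(24.4)] yawrel deg 0.1 F [-17.0467  -2.6085  13.3291]
```

```bash
python3 -m creep '[60,2,0,0,0,0,0, 60,2,0,0,0,0,0, 60,0,0,0,0,0,0, 60,0,0,0,0,0,0, 60,0,0,0,0,0,0, 60,0,0,0,0,0,0, 60,0,0,0,0,0,0, 60,0,0,0,0,0,0, 60,0,0,0,0,0,0, 60,0,0,0,0,0,0]'
python3 look.py
```

```text
time: 20.68
tcp_pos: [0.4925, 0.1014, 0.0243]
ee_rot: [-3.141, 0.023, 0.194]
force: [-32.4, -7.8, 29.5]
grip_width: 0.0598
grasp_force: 16.4
tcp fix [np.float64(13.0), np.float64(4.7), np.float64(24.3)] yawrel deg 0.1 F [-32.4001  -7.764   29.5379]
```

Firm stop at the home position. I'll back off and check.

```bash
python3 -m creep '[60,-4,0,0,0,0,0, 60,-5,0,0,0,0,0, 60,-10,0,0,0,0,0, 60,-10,0,0,0,0,0, 60,-20,0,0,0,0,0, 60,-30,0,-30,0,0,0, 60,-30,0,-30,0,0,0, 60,-20,30,-30,0,0,0, 60,0,40,0,0,0,0, 60,0,40,0,0,0,0]'
python3 -m creep '[60,0,40,0,0,0,0, 60,0,40,0,0,0,0, 60,0,40,0,0,0,0, 60,0,0,0,0,0,0, 60,0,0,0,0,0,0, 60,0,0,0,0,0,0, 60,0,0,0,0,0,0, 60,0,0,0,0,0,0, 60,0,0,0,0,0,0, 60,0,0,0,0,0,0]'
python3 look.py side top
python3 - <<'E'
from h import *
P=capture("top");S=capture("side"); f=lambda im:cv2.resize(im[:,:,::-1],None,fx=3,fy=3,interpolation=cv2.INTER_CUBIC)
cv2.imwrite("pics/c2.png",np.hstack([f(P["image"][170:300,325:455]),f(S["image"][240:370,310:440])]))
E
```

```text
time: 21.52
tcp_pos: [0.3988, -0.0276, 0.1132]
ee_rot: [3.137, -0.008, 0.195]
force: [2.1, 0.2, -0.0]
grip_width: 0.0603
grasp_force: 0.0
time: 22.35
tcp_pos: [0.4208, -0.1432, 0.11]
ee_rot: [3.142, -0.0, 0.194]
force: [-0.2, -0.1, -0.3]
grip_width: 0.0598
grasp_force: 0.0
side 24
 n 1951 size 106.3 113.3 fix x 74.2 y 3.5 yaw 0.1
top 25
 n 1645 size 91.5 110.6 fix x 66.9 y 4.3 yaw 0.1
tcp fix [np.float64(-104.0), np.float64(-221.7), np.float64(110.0)] yawrel deg 0.1 F [-0.244  -0.0791 -0.2685]
```

View pics/c2.png

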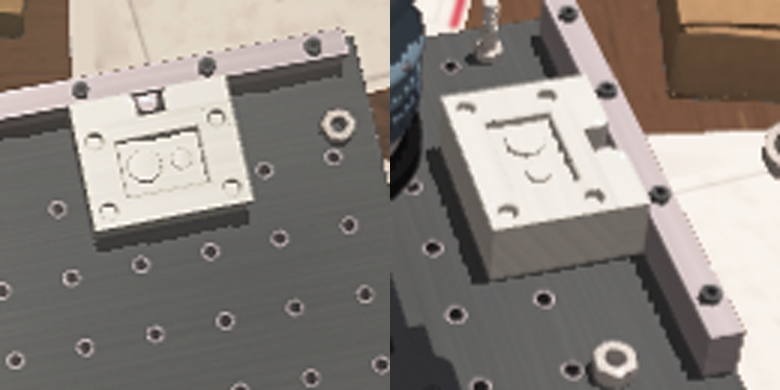

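The block is flush along the fence with the key in its slot (left crop, about (150,100)). The bolt and nut haven't moved. Handing in.

```bash
python3 -c "
from cell import manip
print(manip.close_job())"
```

```text
the job is handed in; nothing more can be done
None
```

The mould half was turned about 62° by corner pushes and pushed home against a firm stop at about 32 N; the last pictures show it flush along the fence with the key in its slot and the bolt and nut in place, and I handed the job in at about 22 s.

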